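# Snug a bonsai pot in its bench clamp with a ratcheting ring wrench

### The arm

A 6-joint arm with a two-finger parallel gripper is mounted at the origin on the work surface. World frame = base frame: x ahead of the robot, y to its left, z up, the work surface at z = 0. Lengths are in m, angles in rad, forces in N, time in s.
With the tool pointing down it reaches from about 0.375 to 0.9 m from the base axis. Payload 3.1 kg.
Tool frame: the origin (TCP) lies midway between the tips of the shut fingers; the grasp point (between the pads) lies 19 mm behind it; z points along the fingers, y is the line along which they close (so a half turn about z gives the same grasp; the last joint's range is limited). The gripper opens to 85 mm and grips with 20 to 120 N. Pads are 22 mm wide; open, the fingers measure 114 mm over their backs; the gripper's body (76 mm by 85 mm) begins 54 mm behind the grasp point. The pads swing forward as they close: fully open they stand 13 mm farther back than shut.
Start: joints at [-1.456, 0.527, 1.433, -0, 1.181, -0.178], TCP at [0.18, -0.598, 0.231] pointing down, gripper open.
Joint ranges: [-3.08, 3.08], [-0.75, 2.2], [0.22, 2.44], [-1.43, 4.57], [0, 2.65], [-2.85, 2.85]. Speed limits (rad/s): [2.79, 2.79, 3.14, 3.14, 3.14, 3.14].

### API

Orientations are given as a unit quaternion [x, y, z, w].
In Python, from plant import robot, camera, get_calibration gives the robot as it stands.
- The arm moves only by the tool send_rows, never from a script. Its argument "targets" is a list of rows, each an object with "xyz": the shift along the tool's x, y, z in cm, a list of three; "angular": the turn, a rotation vector about the tool's x, y, z in degrees, a list of three; "gripper": the opening, from 0 (shut) to 1 (fully open). A call has 1 to 20 rows; each row is the pose to reach, as a shift and turn from the pose commanded when the call began, along the tool's axes at that moment; what a row does not reach only later rows make up. A row lasts 1/10 s, in which the tool goes at most 50 mm and 8.59 degrees, less where a joint would pass 70% of its speed; a pose out of reach is approached as far as the arm can. A call with a gripper value outside its range is refused whole. The fingers move at their own pace and stop on an object; the grip force is fixed at half the most. Time passes only in rows, so rows that repeat a pose let the fingers close. It gives the time, the measured TCP pose, the force, the opening and the grip force at its end, in the units of the state.
- robot.get_state(): the state, without advancing time (a new reading comes with each control period).
- camera(name): name is "scene" or "top" or "wrist"; returns (picture, depth): 480x640x3 uint8, red, green, blue; 480x640 float32, m along the optical axis (not along the pixel's ray), 0 where there is no reading.
- get_calibration(name): a dict with "mtx" (3x3 intrinsics, pixels), "R" (3x3) and "t" (3): a world point X has camera coordinates R X + t; the wrist camera has in their place "hand_eye" (4x4, takes a point from camera to tool coordinates, whose origin is the TCP and whose axes are the flange's). Camera axes: x right, y down, z forward; pixel columns grow to the right and rows downward; lengths in m; the calibration is good to about 2 mm. A picture is of the moment at which its call begins: read the wrist's pose just before it. get_calibration takes no time and is no camera call.
- robot.job_done(): hands the job in; it is judged then, once.
The state is a dict: "time_s": time; "joint_positions": joint angles; "joint_velocities": joint speeds; "joint_efforts": joint torques, N m; "tcp_pos": TCP position; "tool_rot": TCP orientation; "force": force on the tool from outside, world axes, zero at the start; "torque": the same for the moment, N m; "gripper_width": opening from 0.0 (shut) to 1.0 (fully open); "grip_force": force on a finger pad.
Only numpy, scipy, OpenCV 4.12 (cv2) and the standard library are available. Lean on these libraries where they do the work, as an engineer would, in place of code of your own. Each camera call takes 0.05 s, during which the arm holds its last target. There are 200 camera calls.

### The job

Clamp the teal pot for root work: fit the ring of the loose ratcheting wrench fully down over the clamp's square spindle head and swing its handle back and forth, driving clockwise (seen from above) and letting it slip on each return stroke, until the jaw holds the pot against the stop with about 15 N - well above 8, never over 40, or the pot cracks. Then let go and leave the wrench sitting on the spindle; move the jaw only with the wrench, keep the robot off the pot, and leave the other things on the stool where they are.

Things in the scene. Friction and masses are not known exactly. Their poses are not given: they have to be found in the camera images.
- clamp: Dark steel pot clamp fixed to the stool: base plate 265 x 90 mm and 12 mm thick, with a 52 x 56 mm block, 40 mm high, round the spindle. Origin at stool level under the spindle's axis; its x axis runs along the plate from the spindle through jaw and pot to the stop; z up. The jaw's face starts 82 mm from the spindle axis.
- spindle_foot (a point): Centre of the top of the spindle's flange (38 mm round), 45 mm above the stool, on the spindle's axis: the underside of the wrench's ring sits here when fully down. The steel square above it is 17 mm across flats and 17 mm tall, the upper 6 mm of it tapering to 9 mm. At joint spindle = 0 two of its flats look along the clamp's +x and -x.
- spindle (a joint): Turn of the square-headed spindle in rad, 0 at the start, growing clockwise seen from above. It drives the jaw by rack and pinion, 12 mm per rad. Turning it takes 0.32 N m of friction (3.2 N at a 100 mm grip), plus 0.012 N m per newton on the pot: 0.5 N m at 15 N, 0.8 N m at 40 N. The friction keeps up to about 25 N on the pot when the wrench lets go.
- jaw: Dark steel jaw plate 78 mm wide, 14 mm thick, its top 56 mm above the stool. Origin at the centre of the lower edge of the face that meets the pot; slides along the clamp's +x only when the spindle is turned, 24 to 38 mm from the start till the pot is tight.
- stop: Fixed dark steel plate 78 mm wide, 45 mm tall, on the base plate. Origin at the centre of the lower edge of the face that meets the pot; same axes as the clamp.
- pot: Rectangular teal ceramic pot, open, empty, loose, about 0.45 kg, 84 mm along its x (the clamp's x), 104 mm along y, 58 mm tall. Origin at the centre of its underside; it stands on the base plate between jaw and stop, not touching them at the start. Jaw, pot and stop are rigid: from first tight touch to 15 N the spindle turns only about 0.03 rad.
- wrench: Steel ratcheting ring wrench, 0.28 kg, loose. Origin under the ring's centre; handle along its +x; z up. Ring 54 mm outside, 18 mm tall, with a square bore right through (18.4 mm across flats) in a toothed wheel. Handle 16 mm wide, 16 mm tall, underside flush with the ring's, from 46 to 190 mm from the ring's centre. Swung clockwise from above it drives the wheel; counter-clockwise it slips.
- wrench_grip (a point): Point in the middle of the wrench's handle, 100 mm from the ring's centre and 8 mm above its underside: a good place to hold it.
- rotor (a joint): Clockwise turn (from above) of the wrench's toothed wheel relative to the handle, rad: 0 at the start, +0.419 (24 deg) per click slipped. Slipping drags with under 0.1 N m. A drive stroke first takes up as much as 0.42 rad of ratchet and 0.2 rad of play on the square. At rotor = 0 (and every 90 deg from there) two flats of the bore look along the wrench's +x and -x.
- turntable: Bystander: small round black plastic turntable, 140 mm across, 29 mm tall. Origin under its centre.
- tweezers: Bystander: steel tweezers lying flat on the turntable, 130 mm long along their x, 8 mm tall. Origin at their middle, underside.
- rootpick: Bystander: grey plastic root pick lying across the lid of the white box, 190 mm long along its x, 16 mm thick. Origin near its middle, underside.
- latchbox: Bystander: white plastic box with a lid and toggle latch, closed, 90 x 125 x 55 mm. Origin under its centre.
Things that resemble listed ones, but are neither listed nor needed, are in the scene too. There is more than one size of the pot; the one meant has the size given above.

How it is judged:
On the way, in this order (a step that is already met when the one before it is completed fails the run):
1. the wrench's ring is fully down over the spindle (distance between wrench and spindle_foot below 0.006 m and angle between wrench's own z axis and vertical below 0.2 rad), for 0.2 s.
2. the spindle has been driven at least 0.4 rad and the seated wrench has slipped back at least two clicks (value of joint rotor above 0.75 rad and value of joint spindle above 0.4 rad and distance between wrench and spindle_foot below 0.01 m), for 0.1 s.
3. the jaw presses the pot against the stop with more than 8 N (contact force between jaw and pot above 8 N and contact force between pot and stop above 4 N), for 0.2 s.
At the end, for the whole second after the job is handed in: The pot stands upright (within 0.08 rad) on the clamp's base plate (not lifted by more than 6 mm), pressed by the jaw with 8 to 40 N and against the stop with more than 4 N; the wrench is let go and at rest, its ring on the spindle within 10 mm of fully down and tilted less than 0.3 rad (all of step 3 and contact force between jaw and pot below 40 N and z of pot in the frame of clamp below 0.018 m and angle between pot's own z axis and vertical below 0.08 rad and distance between wrench and spindle_foot below 0.01 m and angle between wrench's own z axis and vertical below 0.3 rad and linear speed of wrench below 0.02 m/s and linear speed of pot below 0.01 m/s); the robot touches nothing.
It fails at once if the jaw presses the pot with more than 40 N (contact force between jaw and pot above 40 N).
It fails at once if the robot touches the pot with more than 2 N (contact force between any of the fingers, the arm and pot above 2 N).
It fails at once if the robot itself pushes the jaw (more than 2 N) (contact force between any of the fingers, the arm and jaw above 2 N).
It fails at once if a bystander is moved more than 30 mm (distance of any of turntable, tweezers, rootpick, latchbox from where it was at the start of the episode above 0.03 m).
It also fails if it takes over 72 s, if anything falls off the work surface, if the arm or the gripper's body presses on something with over 40 N, if the wrist force passes 120 N, or if a joint passes its speed limit or range.

## Working session

There is one attempt and no reset: what is moved stays moved. The work goes in short steps, Python scripts to look and compute and a tool call to move; the robot and the scene stay as the last step left them, time stands still between calls to the robot, and variables do not carry over. Pictures are saved under pics/ and viewed, at most 10 in all, crops included, and the job is handed in when it is done.

Besides the shell and the picture viewer there is one more tool, called after "Request:" as a command line: name --argument value ..., lists and objects as JSON in quotes. send_rows: Moves the arm, as the interface text tells. Its arguments: {"type":"object","properties":{"targets":{"type":"array","items":{"type":"object","properties":{"xyz":{"type":"array","items":{"type":"number"}},"angular":{"type":"array","items":{"type":"number"}},"gripper":{"type":"number"}}}}},"required":["targets"]}

```bash
mkdir -p pics; ls
cat > h.py <<'E'
import numpy as np, cv2
from plant import robot, camera, get_calibration
from scipy.spatial.transform import Rotation as Ro
E
python3 - <<'E'
from h import *
print(robot.get_state())
for n in("top","scene"):
    im,d=camera(n); np.savez(f"pics/{n}0.npz",im=im,d=d); cv2.imwrite(f"pics/{n}0.png",im[:,:,::-1]); print(n,get_calibration(n))
print(get_calibration("wrist"))
E
```

```text
pics
{'time_s': 0.0, 'joint_positions': array([-1.45649541e+00,  5.28475935e-01,  1.43395369e+00, -6.83041774e-06,
        1.18136370e+00, -1.78501644e-01]), 'joint_velocities': array([-0.0019945 ,  0.00097458, -0.00108369, -0.00021872,  0.00146113,
        0.0018187 ]), 'joint_efforts': array([ 4.89847807e-04, -4.42348731e+01, -1.78027850e+01, -4.67623158e-04,
        8.54871178e-03,  7.05363874e-06]), 'tcp_pos': array([ 0.18033821, -0.59765032,  0.23031126]), 'tool_rot': array([ 9.89301671e-01,  1.45880062e-01,  3.21586954e-05, -1.09987100e-03]), 'force': array([ 0.16192078, -0.77916731, -0.03965899]), 'torque': array([-0.06882211,  0.00978562,  0.01301158]), 'grip_force': 0.0, 'gripper_width': 0.9977301838409879}
top {'mtx': array([[440.15473619,   0.        , 317.07318647],
       [  0.        , 440.15473619, 233.40060645],
       [  0.        ,   0.        ,   1.        ]]), 'R': array([[-0.00632805, -0.9998867 ,  0.01365778],
       [-0.99416129,  0.00481939, -0.1077966 ],
       [ 0.10771856, -0.01426018, -0.99407915]]), 't': array([0.01044887, 0.59950683, 0.65105938])}
scene 
[... 183 characters left out ...]
2129,  0.82999258,  0.01306996],
       [ 0.57160864,  0.39535107, -0.71900007],
       [-0.60193194, -0.39345884, -0.6948871 ]]), 't': array([ 0.30713475, -0.29702731,  1.13240794])}
{'mtx': array([[396.24989107,   0.        , 327.37600081],
       [  0.        , 396.24989107, 241.58108213],
       [  0.        ,   0.        ,   1.        ]]), 'hand_eye': array([[-3.24592384e-04, -9.57800051e-01, -2.87435134e-01,
         7.34793807e-02],
       [ 9.99999694e-01, -1.06483199e-04, -7.74444892e-04,
         7.09885702e-04],
       [ 7.11156345e-04, -2.87435297e-01,  9.57799793e-01,
        -1.42924549e-01],
       [ 0.00000000e+00,  0.00000000e+00,  0.00000000e+00,
         1.00000000e+00]])}
```

View pics/top0.png

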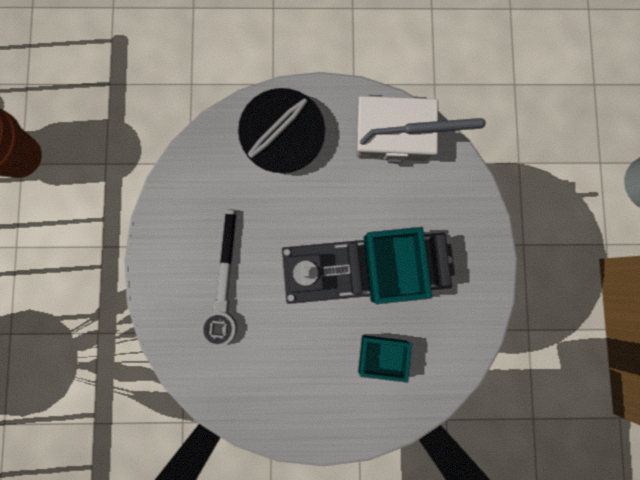

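View pics/scene0.png

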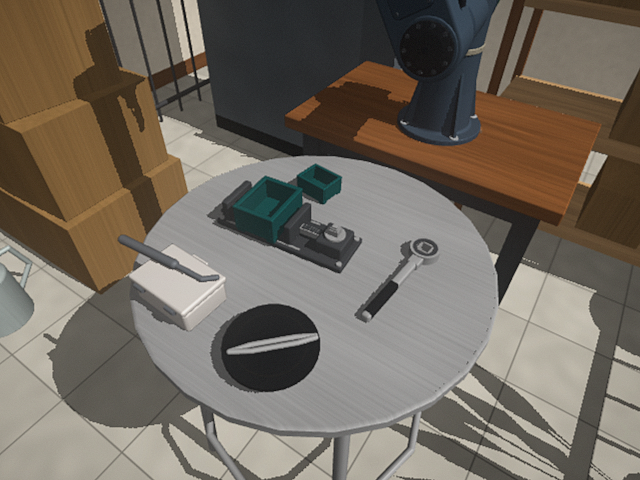

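Top view: wrench ring at about (219,328) with its handle running to (232,212), spindle head at about (307,272), and the large pot at (398,265). The small pot at (385,357) is the decoy. In the scene view the same things appear: ring at (425,247), spindle at (335,234).

```bash
cat >> h.py <<'E'
def world(n,px,z,T=None):
    c=get_calibration(n); K=c["mtx"]; px=np.atleast_2d(np.float64(px))
    r=np.c_[(px-K[[0,1],2])/K[[0,1],[0,1]],np.ones(len(px))]
    if n=="wrist":
        H=T@c["hand_eye"]; o=H[:3,3]; d=r@H[:3,:3].T
    else:
        o=-c["R"].T@c["t"]; d=r@c["R"]
    return o+d*((z-o[2])/d[:,2])[:,None]
def pts(n,d,T=None):
    c=get_calibration(n); K=c["mtx"]; v,u=np.mgrid[:480,:640]
    p=np.dstack([(u-K[0,2])/K[0,0],(v-K[1,2])/K[1,1],np.ones_like(d)])*d[...,None]
    if n=="wrist":
        H=T@c["hand_eye"]; return p@H[:3,:3].T+H[:3,3]
    return (p-c["t"])@c["R"]
def tcp():
    s=robot.get_state(); T=np.eye(4); T[:3,:3]=Ro.from_quat(s["tool_rot"]).as_matrix(); T[:3,3]=s["tcp_pos"]; return T
E
python3 - <<'E'
from h import *
f=np.load("pics/top0.npz"); im,d=f["im"],f["d"]; P=pts("top",d)
np.set_printoptions(precision=4,suppress=True)
for u,v in[(180,260),(300,400),(340,200),(219,316),(222,290),(228,240),(307,272),(296,258),(398,265),(400,235)]: print(u,v,P[v,u],d[v,u],im[v,u])
z0=np.median(P[380:420,280:340,2]); print("stool",z0)
g=P[...,2]-z0
for nm,sl in(("wrench",np.s_[190:360,190:260]),):
    m=np.zeros_like(d,np.uint8); m[sl]=(g[sl]>0.007)&(d[sl]>0); v,u=np.nonzero(m); q=P[v,u]; print(len(q),q.min(0),q.max(0),np.percentile(g[v,u],[5,50,95]))
    h=q[q[:,0]>q[:,0].min()+0.08]; c=h.mean(0); w=np.linalg.svd(h[:,:2]-c[:2])[2][0]; print("handle",c,w)
cv2.imwrite("pics/crop0.png",cv2.resize(im[200:350,190:470][:,:,::-1],None,fx=2.8,fy=2.8,interpolation=cv2.INTER_CUBIC))
E
```

```text
180 260 [0.5611 0.2274 0.0003] 0.70800084 [149 146 144]
300 400 [ 0.3414  0.035  -0.0004] 0.6877748 [147 142 140]
340 200 [ 0.6579 -0.0313  0.0008] 0.7215842 [146 140 142]
219 316 [0.4731 0.1598 0.0173] 0.68252265 [53 53 54]
222 290 [0.5131 0.1557 0.0177] 0.68647295 [157 152 152]
228 240 [0.5913 0.1476 0.0178] 0.6949881 [15 18 18]
307 272 [0.5394 0.0227 0.0607] 0.6485281 [146 144 145]
296 258 [0.5612 0.0396 0.0389] 0.6722349 [51 58 58]
398 265 [ 0.5501 -0.1189  0.026 ] 0.68617713 [ 7 67 68]
400 235 [ 0.5946 -0.1183  0.05  ] 0.6670558 [ 2 28 27]
stool -0.0006338206140555833
2057 [0.4274 0.1343 0.0065] [0.6416 0.1875 0.0212] [0.012  0.0166 0.0193]
handle [0.5742 0.1498 0.0149] [-0.9961  0.088 ]
```

View pics/crop0.png

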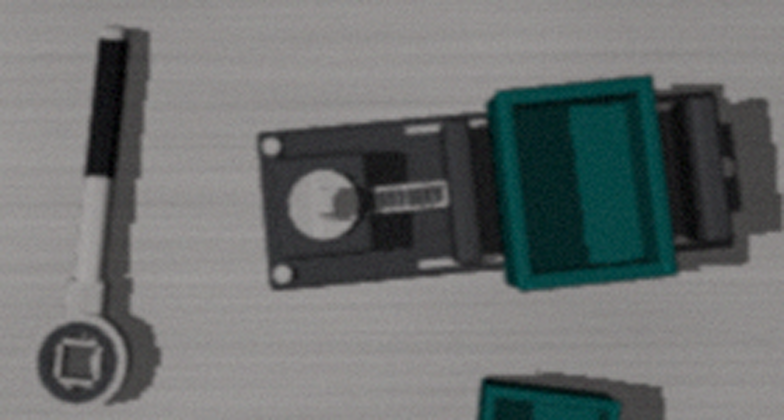

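The ring is at crop (78,361) and the spindle flange at crop (322,204), with the flange's shaded square at its right edge. I'll get rough poses from these, then move in to check with the wrist camera.

```bash
cat >> h.py <<'E'
def go(x,y,z,psi):
    """shift (cm) and turn (deg) in the tool frame to a tool-down pose, tool x at yaw psi(rad)"""
    T=tcp(); R=Ro.from_euler('z',psi)*Ro.from_euler('x',np.pi)
    print("go",(T[:3,:3].T@(np.array([x,y,z])-T[:3,3])*100).round(2),np.degrees((Ro.from_matrix(T[:3,:3]).inv()*R).as_rotvec()).round(2))
E
python3 - <<'E'
from h import *
np.set_printoptions(precision=4,suppress=True)
a=world("top",[190+78/2.8,200+361/2.8],.018)[0]; b=world("top",[190+322/2.8,200+204/2.8],.045)[0]
tip=world("top",[190+112/2.8,200+35/2.8],.016)[0]
print("ring",a,"spindle",b,"tip",tip,np.linalg.norm(tip-a))
psi=np.arctan2(*(tip-a)[[1,0]]); print(psi)
go(a[0]+.1*np.cos(psi),a[1]+.1*np.sin(psi),.2,psi)
E
```

```text
ring [0.4535 0.1611 0.018 ] spindle [0.5384 0.0259 0.045 ] tip [0.6355 0.1454 0.016 ] 0.18271561652209609
-0.08557790503318045
go [ 57.34 -61.07   3.18] [-0.12  0.   21.68]
```

Request:
send_rows --targets '[{"xyz":[57.3,-61.1,3.2],"angular":[-0.12,0,21.7],"gripper":1},{"xyz":[57.3,-61.1,3.2],"angular":[-0.12,0,21.7],"gripper":1},{"xyz":[57.3,-61.1,3.2],"angular":[-0.12,0,21.7],"gripper":1},{"xyz":[57.3,-61.1,3.2],"angular":[-0.12,0,21.7],"gripper":1},{"xyz":[57.3,-61.1,3.2],"angular":[-0.12,0,21.7],"gripper":1},{"xyz":[57.3,-61.1,3.2],"angular":[-0.12,0,21.7],"gripper":1},{"xyz":[57.3,-61.1,3.2],"angular":[-0.12,0,21.7],"gripper":1},{"xyz":[57.3,-61.1,3.2],"angular":[-0.12,0,21.7],"gripper":1},{"xyz":[57.3,-61.1,3.2],"angular":[-0.12,0,21.7],"gripper":1},{"xyz":[57.3,-61.1,3.2],"angular":[-0.12,0,21.7],"gripper":1},{"xyz":[57.3,-61.1,3.2],"angular":[-0.12,0,21.7],"gripper":1},{"xyz":[57.3,-61.1,3.2],"angular":[-0.12,0,21.7],"gripper":1},{"xyz":[57.3,-61.1,3.2],"angular":[-0.12,0,21.7],"gripper":1},{"xyz":[57.3,-61.1,3.2],"angular":[-0.12,0,21.7],"gripper":1},{"xyz":[57.3,-61.1,3.2],"angular":[-0.12,0,21.7],"gripper":1},{"xyz":[57.3,-61.1,3.2],"angular":[-0.12,0,21.7],"gripper":1},{"xyz":[57.3,-61.1,3.2],"angular":[-0.12,0,21.7],"gripper":1},{"xyz":[57.3,-61.1,3.2],"angular":[-0.12,0,21.7],"gripper":1},{"xyz":[57.3,-61.1,3.2],"angular":[-0.12,0,21.7],"gripper":1},{"xyz":[57.3,-61.1,3.2],"angular":[-0.12,0,21.7],"gripper":1}]'

```text
time_s: 2.1
tcp_pos: [0.5517, 0.1511, 0.1989]
tool_rot: [0.999, -0.043, -0.001, 0.001]
force: [1.1, -0.4, 0.4]
gripper_width: 1.001
grip_force: 0.0
```

Run:
```python
from h import *
T=tcp(); print(T[:3,3]); im,d=camera("wrist"); np.savez("pics/w1.npz",im=im,d=d,T=T); cv2.imwrite("pics/w1.png",im[:,:,::-1])
```

```text
[0.55169307 0.15114673 0.1988904 ]
```

View pics/w1.png

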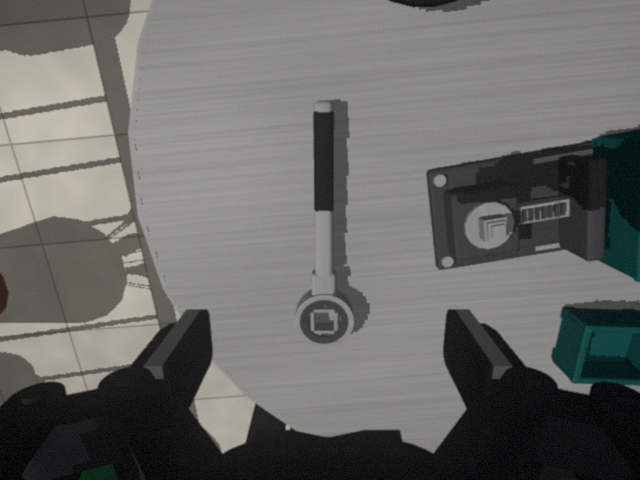

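Wrist view: ring centre at (324,319) with the bore inside it, and the handle tip at (323,101). The spindle flange is at (490,225), with its square upright in the clamp's axes. The plate's near corners are at (428,171) and (437,270).

Run:
```python
from h import *
np.set_printoptions(precision=4,suppress=True)
f=np.load("pics/w1.npz"); im,d,T=f["im"],f["d"],f["T"]; P=pts("wrist",d,T)
w=lambda px,z: world("wrist",px,z,T)[0]
g=cv2.cvtColor(im,cv2.COLOR_RGB2GRAY)
# wheel: dark disc round the bore
x0,y0=295,290; s=g[y0:350,x0:355]; m=(s<75).astype(np.uint8)
n,l,st,c=cv2.connectedComponentsWithStats(m); 
for i in range(1,n):
    if st[i,4]>60: print("dark",st[i],c[i]+[x0,y0])
x1,y1=455,195; s=g[y1:260,x1:530]; m=(s>115).astype(np.uint8); n,l,st,c=cv2.connectedComponentsWithStats(m)
for i in range(1,n):
    if st[i,4]>60: print("bright",st[i],c[i]+[x1,y1],cv2.minEnclosingCircle(np.argwhere(l==i)[:,::-1].astype(np.float32)))
ring=w([324,319],.018); tip=w([323,103],.016); print("ring",ring,"tip",tip,np.linalg.norm(tip-ring),np.arctan2(*(tip-ring)[[1,0]]))
# handle axis from depth
q=P[(P[...,2]>.009)&(P[...,2]<.03)&(np.hypot(P[...,0]-ring[0],P[...,1]-ring[1])<.21)&(abs(P[...,1]-ring[1])<.05)]
h=q[(q[:,0]>ring[0]+.055)]; v=np.linalg.svd(h[:,:2]-h[:,:2].mean(0))[2][0]; v*=np.sign(v[0]); print("handle mid",h.mean(0),"yaw",np.arctan2(v[1],v[0]),len(h))
r=q[q[:,0]<ring[0]+.027]; print("ring extents",r.min(0),r.max(0))
print("flange",w([490,225],.045))
A,B=w([428,171],.012),w([437,270],.012); e=A-B; print("edge len",np.linalg.norm(e),"clamp x yaw",np.arctan2(e[1],e[0])-np.pi/2)
# long edge via depth: plate points boundary
t=w([500,153],.012); print("x yaw from long edge",np.arctan2(*(t-A)[[1,0]]))
```

```text
dark [ 39   0  20  22 129] [343.5349 298.0155]
dark [  6  11  47  42 831] [323.3514 321.5836]
dark [ 20  30  18  10 146] [323.3836 325.4315]
bright [  10    8   45   46 1253] [486.7398 225.8516] ((33.0, 29.0), 24.758935928344727)
ring [0.4551 0.1618 0.018 ] tip [0.6396 0.1461 0.016 ] 0.185165143030609 -0.08505504224031461
handle mid [0.5797 0.1511 0.016 ] yaw -0.08957073270899503 3082
ring extents [0.425  0.1353 0.0091] [0.4821 0.1892 0.0204]
flange [0.5384 0.0253 0.045 ]
edge len 0.08842597712787156 clamp x yaw -1.4939371178824439
x yaw from long edge -1.4107643469073938
```

Run:
```python
from h import *
go(.4545+.1*np.cos(-.087),.162+.1*np.sin(-.087),.005,-.087)
```

```text
go [ 0.23 -0.32 19.41] [ 0.15  0.06 -0.01]
```

Request:
send_rows --targets '[{"xyz":[0.2,-0.3,5],"angular":[0.15,0.06,0],"gripper":0.6},{"xyz":[0.2,-0.3,10],"angular":[0.15,0.06,0],"gripper":0.6},{"xyz":[0.2,-0.3,14],"angular":[0.15,0.06,0],"gripper":0.6},{"xyz":[0.2,-0.3,17],"angular":[0.15,0.06,0],"gripper":0.6},{"xyz":[0.2,-0.3,18.5],"angular":[0.15,0.06,0],"gripper":0.6},{"xyz":[0.2,-0.3,19.4],"angular":[0.15,0.06,0],"gripper":0.6},{"xyz":[0.2,-0.3,19.4],"angular":[0.15,0.06,0],"gripper":0.6},{"xyz":[0.2,-0.3,19.4],"angular":[0.15,0.06,0],"gripper":0.4},{"xyz":[0.2,-0.3,19.4],"angular":[0.15,0.06,0],"gripper":0},{"xyz":[0.2,-0.3,19.4],"angular":[0.15,0.06,0],"gripper":0},{"xyz":[0.2,-0.3,19.4],"angular":[0.15,0.06,0],"gripper":0},{"xyz":[0.2,-0.3,19.4],"angular":[0.15,0.06,0],"gripper":0},{"xyz":[0.2,-0.3,19.4],"angular":[0.15,0.06,0],"gripper":0}]'

```text
time_s: 3.45
tcp_pos: [0.5561, 0.1545, 0.0071]
tool_rot: [0.999, -0.043, 0.002, -0.0]
force: [0.1, -0.7, 5.7]
gripper_width: 0.162
grip_force: 60.7
```

Request:
send_rows --targets '[{"xyz":[0,0,-2],"angular":[0,0,0],"gripper":0},{"xyz":[0,0,-5],"angular":[0,0,0],"gripper":0},{"xyz":[0,0,-8],"angular":[0,0,0],"gripper":0},{"xyz":[0,0,-9],"angular":[0,0,0],"gripper":0},{"xyz":[0,0,-9],"angular":[0,0,0],"gripper":0},{"xyz":[0,0,-9],"angular":[0,0,0],"gripper":0}]'

```text
time_s: 4.05
tcp_pos: [0.5541, 0.1544, 0.0945]
tool_rot: [0.999, -0.043, 0.0, -0.0]
force: [0.3, -0.2, -2.2]
gripper_width: 0.162
grip_force: 59.6
```

Run:
```python
from h import *
np.set_printoptions(precision=4,suppress=True)
T=tcp(); print(T[:3,3]); im,d=camera("wrist"); np.savez("pics/w2.npz",im=im,d=d,T=T); cv2.imwrite("pics/w2.png",im[:,:,::-1])
P=pts("wrist",d,T); L=(P-T[:3,3])@T[:3,:3]
m=(L[...,0]<-.06)&(L[...,0]>-.14)&(abs(L[...,1])<.04)&(P[...,2]>.08)&(P[...,2]<.15)
q=L[m]; print(len(q),q.min(0),q.max(0),np.percentile(q[:,2],[5,50,95]))
v,u=np.nonzero(m); print("px",u.min(),u.max(),v.min(),v.max())
A=np.c_[q[:,:2],np.ones(len(q))]; print("plane",np.linalg.lstsq(A,q[:,2],rcond=None)[0])
```

```text
[0.5541 0.1544 0.0945]
2 [-0.0607 -0.0102  0.0038] [-0.0602  0.0111  0.0044] [0.0039 0.0041 0.0044]
px 304 351 432 432
plane [-0.0009  0.0275  0.004 ]
```

View pics/w2.png

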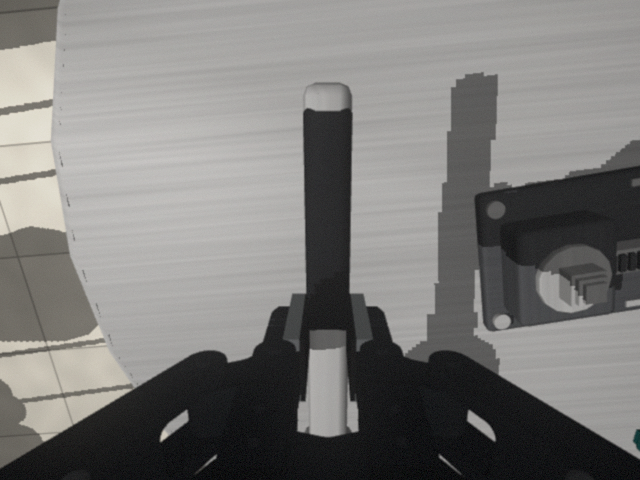

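The handle is held between the pads with its tip at (327,84). The ring is hidden behind the gripper, and the spindle with its square shows at (574,280).

Run:
```python
from h import *
np.set_printoptions(precision=4,suppress=True)
f=np.load("pics/w2.npz"); im,d,T=f["im"],f["d"],f["T"]; P=pts("wrist",d,T); L=(P-T[:3,3])@T[:3,:3]
m=np.zeros(d.shape,bool); m[95:285,310:345]=1; m&=(P[...,2]>.06)
q=L[m]; A=np.c_[q[:,:2],np.ones(len(q))]; print("handle top plane (tool)",np.linalg.lstsq(A,q[:,2],rcond=None)[0],len(q),np.median(q[:,2]))
m=np.zeros(d.shape,bool); m[80:290,295:360]=1; m&=(P[...,2]>.06); q=L[m]; print("extent",q.min(0),q.max(0))
v=np.linalg.svd(q[:,:2]-q[:,:2].mean(0))[2][0]; print("axis in tool",q[:,:2].mean(0),np.degrees(np.arctan2(v[1],v[0])))
zt=T[2,3]-np.median(q[:,2]); tip=world("wrist",[327,84],zt-.002,T)[0]; print("tip tool",(tip-T[:3,3])@T[:3,:3])
print("flange",world("wrist",[574,279],.045,T)[0])
# scene & top pictures for the ring against the spindle
for n in("top",):
    im,d=camera(n); np.savez("pics/top1.npz",im=im,d=d)
    P=pts(n,d); m=(P[...,2]>.085)&(P[...,2]<.12)&(P[...,0]<.50)&(P[...,0]>.40)&(abs(P[...,1]-.16)<.06); q=P[m]; print(n,len(q),q.min(0),q.max(0),np.median(q[:,2]))
    v,u=np.nonzero(m); print(u.min(),u.max(),v.min(),v.max())
    r=world(n,[(u.min()+u.max())/2,v.max()-(u.max()-u.min())/2],.109)[0]; print("ring",r,"tool",(r-T[:3,3])@T[:3,:3])
```

```text
handle top plane (tool) [-0.0259 -0.0107 -0.0086] 6650 -0.009561654507930253
extent [ 0.0138 -0.0078 -0.1429] [ 0.0864  0.0087 -0.0041]
axis in tool [0.0529 0.0005] 179.95555581364283
tip tool [ 0.0855  0.0003 -0.0073]
flange [0.5385 0.0262 0.045 ]
top 946 [0.424  0.1347 0.0856] [0.4999 0.1704 0.1077] 0.10319322188881182
198 226 301 358
ring [0.4432 0.1496 0.109 ] tool [-0.11    0.0143 -0.0145]
```

Run:
```python
from h import *
f=np.load("pics/w2.npz"); T=f["T"]
A,B=[world("wrist",p,.013,T)[0] for p in([496,210],[502,321])]; e=A-B; print(A,B,np.arctan2(e[1],e[0]))
A,B=[world("top",p,.013)[0] for p in([190+270/2.8,200+145/2.8],[190+282/2.8,200+273/2.8])]; e=A-B; print(A,B,np.arctan2(e[1],e[0]))
psi=.08
go(.5385+.102*np.cos(psi),.0257+.102*np.sin(psi),.0945,psi)
```

```text
[0.57093583 0.05484773 0.013     ] [0.49892697 0.04854252 0.013     ] 0.08733882097368793
[0.57251903 0.05567676 0.013     ] [0.5005813 0.0488668 0.013    ] 0.09438342013267662
go [ 9.66 11.26 -0.09] [-0.01  0.09 -9.51]
```

Request:
send_rows --targets '[{"xyz":[2,2.5,-0.1],"angular":[0,0,-2.5],"gripper":0},{"xyz":[4,5,-0.1],"angular":[0,0,-5],"gripper":0},{"xyz":[6,7.5,-0.1],"angular":[0,0,-7.5],"gripper":0},{"xyz":[8,9.5,-0.1],"angular":[0,0,-9],"gripper":0},{"xyz":[9.66,11.16,-0.1],"angular":[0,0,-10],"gripper":0},{"xyz":[9.66,11.16,-0.1],"angular":[0,0,-10],"gripper":0},{"xyz":[9.66,11.16,-0.1],"angular":[0,0,-10],"gripper":0},{"xyz":[9.66,11.16,-0.1],"angular":[0,0,-10],"gripper":0}]'

```text
time_s: 4.95
tcp_pos: [0.6398, 0.0358, 0.0951]
tool_rot: [0.999, 0.044, -0.001, -0.001]
force: [0.3, -1.1, -3.1]
gripper_width: 0.164
grip_force: 59.6
```

Run:
```python
from h import *
np.set_printoptions(precision=4,suppress=True)
T=tcp(); print(T[:3,3],robot.get_state()["force"])
im,d=camera("scene"); s=im[170:300,270:450]
im2,d2=camera("top"); s2=im2[200:330,230:410]
cv2.imwrite("pics/mix2.png",np.vstack([cv2.resize(a,None,fx=2.2,fy=2.2,interpolation=cv2.INTER_CUBIC) for a in(s,s2)])[:,:,::-1])
```

```text
[0.6398 0.0358 0.0951] [ 0.2841 -1.0512 -3.1477]
```

View pics/mix2.png

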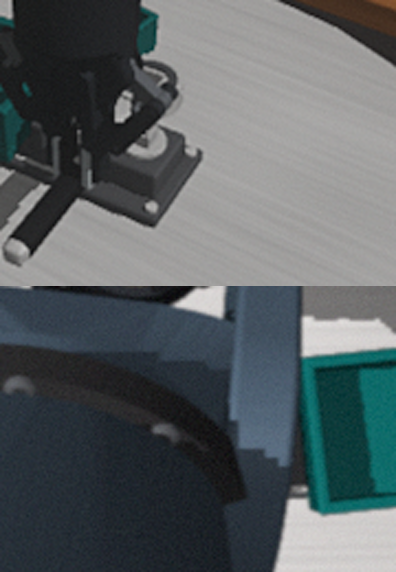

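The top view is blocked by the arm. The scene view shows the ring, at about (150,85) in the crop, above the flange, so I'll descend and check.

Request:
send_rows --targets '[{"xyz":[0,0,0.6],"angular":[0,0,0],"gripper":0},{"xyz":[0,0,1.2],"angular":[0,0,0],"gripper":0},{"xyz":[0,0,1.8],"angular":[0,0,0],"gripper":0},{"xyz":[0,0,2.3],"angular":[0,0,0],"gripper":0},{"xyz":[0,0,2.7],"angular":[0,0,0],"gripper":0},{"xyz":[0,0,3.1],"angular":[0,0,0],"gripper":0},{"xyz":[0,0,3.1],"angular":[0,0,0],"gripper":0}]'

```text
time_s: 5.75
tcp_pos: [0.6411, 0.0349, 0.0647]
tool_rot: [0.999, 0.044, 0.0, -0.0]
force: [-0.5, -1.0, -3.1]
gripper_width: 0.167
grip_force: 59.6
```

Request:
send_rows --targets '[{"xyz":[0,0,0.3],"angular":[0,0,0],"gripper":0},{"xyz":[0,0,0.6],"angular":[0,0,0],"gripper":0},{"xyz":[0,0,0.9],"angular":[0,0,0],"gripper":0},{"xyz":[0,0,0.9],"angular":[0,0,0],"gripper":0}]'

```text
time_s: 6.15
tcp_pos: [0.6412, 0.0349, 0.0559]
tool_rot: [0.999, 0.044, 0.0, -0.0]
force: [-1.3, -0.2, -2.4]
gripper_width: 0.164
grip_force: 59.6
```

Request:
send_rows --targets '[{"xyz":[0,0,0.15],"angular":[0,0,0],"gripper":0},{"xyz":[0,0,0.3],"angular":[0,0,0],"gripper":0},{"xyz":[0,0,0.3],"angular":[0,0,0],"gripper":0}]'

```text
time_s: 6.45
tcp_pos: [0.6414, 0.0349, 0.0532]
tool_rot: [0.999, 0.044, 0.001, -0.0]
force: [0.1, -0.6, -3.7]
gripper_width: 0.17
grip_force: 59.6
```

Request:
send_rows --targets '[{"xyz":[0,0,0.1],"angular":[0,0,0],"gripper":0},{"xyz":[0,0,0.2],"angular":[0,0,0],"gripper":0},{"xyz":[0,0,0.3],"angular":[0,0,0],"gripper":0},{"xyz":[0,0,0.3],"angular":[0,0,0],"gripper":0}]'

```text
time_s: 6.85
tcp_pos: [0.6418, 0.0349, 0.0506]
tool_rot: [0.999, 0.044, 0.001, -0.0]
force: [-0.1, -0.6, -0.3]
gripper_width: 0.165
grip_force: 59.8
```

Run:
```python
from h import *
np.set_printoptions(precision=4,suppress=True)
T=tcp(); im,d=camera("wrist"); P=pts("wrist",d,T); L=(P-T[:3,3])@T[:3,:3]
m=np.zeros(d.shape,bool); m[95:285,310:345]=1; m&=(P[...,2]>.03)
q=L[m]; A=np.c_[q[:,:2],np.ones(len(q))]; print("plane",np.linalg.lstsq(A,q[:,2],rcond=None)[0],"world z",np.median(P[m][:,2]),np.ptp(q[:,0]))
im,d=camera("scene"); P=pts("scene",d)
cv2.imwrite("pics/s3.png",cv2.resize(im[170:300,270:450],None,fx=3.5,fy=3.5,interpolation=cv2.INTER_CUBIC)[:,:,::-1])
```

```text
plane [-0.0145 -0.0136 -0.0086] world z 0.05960030698774986 0.0652403282459539
```

View pics/s3.png

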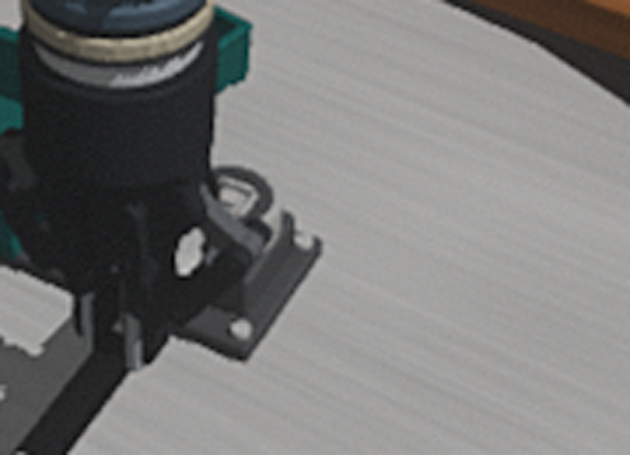

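The ring is down over the spindle: the handle's top is near z = 0.060, which is nominal for seated, and the load has started to ease. Next is the first return (slip) stroke, in part, while I watch the side force.

Run:
```python
import numpy as np
for a in range(5,101,5): print(a,(10.3*(np.cos(np.radians(a))-1)).round(2),(10.3*np.sin(np.radians(a))).round(2))
```

```text
5 -0.04 0.9
10 -0.16 1.79
15 -0.35 2.67
20 -0.62 3.52
25 -0.97 4.35
30 -1.38 5.15
35 -1.86 5.91
40 -2.41 6.62
45 -3.02 7.28
50 -3.68 7.89
55 -4.39 8.44
60 -5.15 8.92
65 -5.95 9.33
70 -6.78 9.68
75 -7.63 9.95
80 -8.51 10.14
85 -9.4 10.26
90 -10.3 10.3
95 -11.2 10.26
100 -12.09 10.14
```

Request:
send_rows --targets '[{"xyz":[-0.04,-0.9,0],"angular":[0,0,-5],"gripper":0},{"xyz":[-0.16,-1.79,0],"angular":[0,0,-10],"gripper":0},{"xyz":[-0.35,-2.67,0],"angular":[0,0,-15],"gripper":0},{"xyz":[-0.62,-3.52,0],"angular":[0,0,-20],"gripper":0},{"xyz":[-0.97,-4.35,0],"angular":[0,0,-25],"gripper":0},{"xyz":[-1.38,-5.15,0],"angular":[0,0,-30],"gripper":0}]'

```text
time_s: 7.55
tcp_pos: [0.6231, 0.0858, 0.0506]
tool_rot: [0.953, 0.303, 0.001, -0.0]
force: [0.3, 0.9, -0.6]
gripper_width: 0.164
grip_force: 59.8
```

Request:
send_rows --targets '[{"xyz":[-0.04,-0.9,0],"angular":[0,0,-5],"gripper":0},{"xyz":[-0.16,-1.79,0],"angular":[0,0,-10],"gripper":0},{"xyz":[-0.35,-2.67,0],"angular":[0,0,-15],"gripper":0},{"xyz":[-0.62,-3.52,0],"angular":[0,0,-20],"gripper":0},{"xyz":[-0.97,-4.35,0],"angular":[0,0,-25],"gripper":0},{"xyz":[-1.38,-5.15,0],"angular":[0,0,-30],"gripper":0},{"xyz":[-1.86,-5.91,0],"angular":[0,0,-35],"gripper":0},{"xyz":[-2.41,-6.62,0],"angular":[0,0,-40],"gripper":0},{"xyz":[-3.02,-7.28,0],"angular":[0,0,-45],"gripper":0},{"xyz":[-3.68,-7.89,0],"angular":[0,0,-50],"gripper":0},{"xyz":[-4.39,-8.44,0],"angular":[0,0,-55],"gripper":0},{"xyz":[-5.15,-8.92,0],"angular":[0,0,-60],"gripper":0},{"xyz":[-5.95,-9.33,0],"angular":[0,0,-65],"gripper":0},{"xyz":[-6.78,-9.68,0],"angular":[0,0,-70],"gripper":0},{"xyz":[-6.78,-9.68,0],"angular":[0,0,-70],"gripper":0}]'

```text
time_s: 9.05
tcp_pos: [0.5103, 0.1262, 0.0504]
tool_rot: [0.608, 0.794, 0.0, -0.001]
force: [-1.3, 7.0, 0.3]
gripper_width: 0.164
grip_force: 59.9
```

```bash
cat >> h.py <<'E'
S=np.array([.5385,.0257])
def mom(n=1):
    out=[]
    for i in range(n):
        if i: camera("wrist")
        s=robot.get_state(); F,t=s["force"],s["torque"]; r=s["tcp_pos"][:2]-S
        out.append(np.r_[t[2]+r[0]*F[1]-r[1]*F[0],F,t[2]])
    q=s["tool_rot"]; o=np.array(out)
    print("M",o.mean(0).round(3),"sd",o.std(0).round(3),"yaw",np.degrees(2*np.arctan2(q[1],q[0])).round(2),"r",np.hypot(*r).round(4),"t",s["time_s"],"pos",s["tcp_pos"].round(4))
E
python3 - <<'E'
from h import *
mom(5)
E
```

```text
M [-0.043 -2.476  5.575  0.399 -0.137] sd [0.076 0.614 0.756 0.344 0.02 ] yaw 104.88 r 0.1044 t 9.25 pos [0.5108 0.1264 0.0503]
```

Run:
```python
from h import *
np.set_printoptions(precision=4,suppress=True)
f=np.load("pics/top0.npz"); im,d=f["im"],f["d"]; P=pts("top",d)
a=.09-np.pi/2; c=np.array([np.cos(a),np.sin(a)]); n=np.array([-c[1],c[0]])
X=(P[...,:2]-S)@c; Y=(P[...,:2]-S)@n; Z=P[...,2]
for nm,m in(("jaw",(X>.05)&(X<.1)&(abs(Y)<.03)&(Z>.052)&(Z<.062)),("stop",(X>.18)&(X<.26)&(abs(Y)<.03)&(Z>.05)&(Z<.063)),("pot",(X>.09)&(X<.21)&(Z>.066)&(Z<.08))):
    print(nm,m.sum(),"x",np.percentile(X[m],[0,3,10,50,90,97,100]),"y",np.percentile(Y[m],[1,99]),"z",np.median(Z[m]))
v,u=np.nonzero(m); 
r=cv2.minAreaRect(np.c_[X[m],Y[m]].astype(np.float32)*1000); print("pot rect",r)
```

```text
jaw 413 x [0.0687 0.069  0.0701 0.076  0.0825 0.0967 0.0969] y [-0.0294  0.0295] z 0.05550693877202753
stop 397 x [0.2009 0.2015 0.2021 0.2074 0.2133 0.2146 0.2165] y [-0.0294  0.0293] z 0.05606962891514699
pot 1726 x [0.096  0.0972 0.0995 0.1524 0.181  0.2022 0.2099] y [-0.0544  0.2082] z 0.06934937676588407
pot rect ((149.89443969726562, 77.88003540039062), (270.51995849609375, 103.01042175292969), 86.0571517944336)
```

Request:
send_rows --targets '[{"xyz":[-0.04,0.9,0],"angular":[0,0,5],"gripper":0},{"xyz":[-0.16,1.79,0],"angular":[0,0,10],"gripper":0},{"xyz":[-0.35,2.67,0],"angular":[0,0,15],"gripper":0},{"xyz":[-0.62,3.52,0],"angular":[0,0,20],"gripper":0},{"xyz":[-0.97,4.35,0],"angular":[0,0,25],"gripper":0},{"xyz":[-1.38,5.15,0],"angular":[0,0,30],"gripper":0},{"xyz":[-1.86,5.91,0],"angular":[0,0,35],"gripper":0},{"xyz":[-2.41,6.62,0],"angular":[0,0,40],"gripper":0},{"xyz":[-3.02,7.28,0],"angular":[0,0,45],"gripper":0},{"xyz":[-3.68,7.89,0],"angular":[0,0,50],"gripper":0},{"xyz":[-4.39,8.44,0],"angular":[0,0,55],"gripper":0},{"xyz":[-5.15,8.92,0],"angular":[0,0,60],"gripper":0},{"xyz":[-5.95,9.33,0],"angular":[0,0,65],"gripper":0},{"xyz":[-6.78,9.68,0],"angular":[0,0,70],"gripper":0}]'

```text
time_s: 10.65
tcp_pos: [0.6232, 0.0856, 0.0503]
tool_rot: [0.954, 0.299, 0.0, -0.001]
force: [-0.4, 3.3, -0.7]
gripper_width: 0.164
grip_force: 59.9
```

```bash
cat >> h.py <<'E'
def jaw():
    im,d=camera("top"); P=pts("top",d); a=.09-np.pi/2; c=np.array([np.cos(a),np.sin(a)]); n=np.array([-c[1],c[0]])
    X=(P[...,:2]-S)@c; Y=(P[...,:2]-S)@n; Z=P[...,2]
    m=(X>.06)&(X<.122)&(abs(Y)<.036)&(Z>.052)&(Z<.06); print("jaw n",m.sum(),np.percentile(X[m],[3,10,50,90,97]).round(4) if m.sum() else "")
    m=(X>.09)&(X<.21)&(Y>-.06)&(Y<.06)&(Z>.066)&(Z<.075); print("pot x",m.sum(),np.percentile(X[m],[1,50,99]).round(4) if m.sum() else "")
E
python3 - <<'E'
from h import *
mom(5); jaw()
E
```

```text
M [ 0.205 -0.448  4.119 -0.816 -0.172] sd [0.083 0.159 0.59  0.213 0.109] yaw 35.08 r 0.1037 t 10.85 pos [0.6232 0.0856 0.0503]
jaw n 479 [0.081  0.0821 0.0879 0.094  0.0966]
pot x 1461 [0.0966 0.1381 0.1802]
```

The drive works: the jaw has advanced about 12 mm (roughly 1 rad). Continuing the stroke to yaw -25°.

Request:
send_rows --targets '[{"xyz":[-0.04,0.9,0],"angular":[0,0,5],"gripper":0},{"xyz":[-0.16,1.79,0],"angular":[0,0,10],"gripper":0},{"xyz":[-0.35,2.67,0],"angular":[0,0,15],"gripper":0},{"xyz":[-0.62,3.52,0],"angular":[0,0,20],"gripper":0},{"xyz":[-0.97,4.35,0],"angular":[0,0,25],"gripper":0},{"xyz":[-1.38,5.15,0],"angular":[0,0,30],"gripper":0},{"xyz":[-1.86,5.91,0],"angular":[0,0,35],"gripper":0},{"xyz":[-2.41,6.62,0],"angular":[0,0,40],"gripper":0},{"xyz":[-3.02,7.28,0],"angular":[0,0,45],"gripper":0},{"xyz":[-3.68,7.89,0],"angular":[0,0,50],"gripper":0},{"xyz":[-4.39,8.44,0],"angular":[0,0,55],"gripper":0}]'

```text
time_s: 12.0
tcp_pos: [0.6358, -0.0092, 0.0504]
tool_rot: [0.985, -0.174, 0.001, -0.0]
force: [0.2, 2.3, 0.2]
gripper_width: 0.165
grip_force: 59.8
```

Run:
```python
from h import *
mom(5); jaw()
```

```text
M [ 0.261 -0.181  3.073 -0.668 -0.032] sd [0.029 0.765 0.654 0.655 0.082] yaw -19.77 r 0.1033 t 12.2 pos [ 0.6358 -0.0091  0.0504]
jaw n 0 
pot x 430 [0.1652 0.1848 0.1899]
```

Request:
send_rows --targets '[{"xyz":[-0.04,-0.9,0],"angular":[0,0,-5],"gripper":0},{"xyz":[-0.16,-1.79,0],"angular":[0,0,-10],"gripper":0},{"xyz":[-0.35,-2.67,0],"angular":[0,0,-15],"gripper":0},{"xyz":[-0.62,-3.52,0],"angular":[0,0,-20],"gripper":0},{"xyz":[-0.97,-4.35,0],"angular":[0,0,-25],"gripper":0},{"xyz":[-1.38,-5.15,0],"angular":[0,0,-30],"gripper":0},{"xyz":[-1.86,-5.91,0],"angular":[0,0,-35],"gripper":0},{"xyz":[-2.41,-6.62,0],"angular":[0,0,-40],"gripper":0},{"xyz":[-3.02,-7.28,0],"angular":[0,0,-45],"gripper":0},{"xyz":[-3.68,-7.89,0],"angular":[0,0,-50],"gripper":0},{"xyz":[-4.39,-8.44,0],"angular":[0,0,-55],"gripper":0},{"xyz":[-5.15,-8.92,0],"angular":[0,0,-60],"gripper":0},{"xyz":[-5.95,-9.33,0],"angular":[0,0,-65],"gripper":0},{"xyz":[-6.78,-9.68,0],"angular":[0,0,-70],"gripper":0},{"xyz":[-7.63,-9.95,0],"angular":[0,0,-75],"gripper":0},{"xyz":[-8.51,-10.14,0],"angular":[0,0,-80],"gripper":0},{"xyz":[-9.4,-10.26,0],"angular":[0,0,-85],"gripper":0},{"xyz":[-10.3,-10.3,0],"angular":[0,0,-90],"gripper":0},{"xyz":[-10.3,-10.3,0],"angular":[0,0,-90],"gripper":0}]'

```text
time_s: 14.15
tcp_pos: [0.5732, 0.1239, 0.0505]
tool_rot: [0.818, 0.576, 0.001, 0.0]
force: [-0.8, 2.0, -1.4]
gripper_width: 0.165
grip_force: 59.9
```

Run:
```python
from h import *
mom(5); jaw()
```

```text
M [-0.031 -1.1    4.619 -0.847 -0.303] sd [0.018 0.223 1.462 0.494 0.07 ] yaw 69.99 r 0.1039 t 14.35 pos [0.5741 0.1234 0.0504]
jaw n 480 [0.0924 0.0932 0.0992 0.1054 0.1061]
pot x 1461 [0.106  0.1475 0.1894]
```

Request:
send_rows --targets '[{"xyz":[-0.04,0.9,0],"angular":[0,0,5],"gripper":0},{"xyz":[-0.16,1.79,0],"angular":[0,0,10],"gripper":0},{"xyz":[-0.35,2.67,0],"angular":[0,0,15],"gripper":0},{"xyz":[-0.62,3.52,0],"angular":[0,0,20],"gripper":0},{"xyz":[-0.97,4.35,0],"angular":[0,0,25],"gripper":0},{"xyz":[-1.38,5.15,0],"angular":[0,0,30],"gripper":0},{"xyz":[-1.86,5.91,0],"angular":[0,0,35],"gripper":0},{"xyz":[-2.41,6.62,0],"angular":[0,0,40],"gripper":0},{"xyz":[-3.02,7.28,0],"angular":[0,0,45],"gripper":0}]'

```text
time_s: 15.3
tcp_pos: [0.6324, 0.0696, 0.0502]
tool_rot: [0.977, 0.215, 0.0, -0.0]
force: [-1.2, 4.8, 0.2]
gripper_width: 0.161
grip_force: 59.9
```

Run:
```python
from h import *
mom(4); jaw()
```

```text
M [ 0.271 -1.332  4.887 -0.027 -0.247] sd [0.052 0.221 0.648 0.166 0.101] yaw 25.06 r 0.1036 t 15.45 pos [0.6324 0.0695 0.0502]
jaw n 479 [0.0981 0.099  0.1049 0.111  0.1118]
pot x 1452 [0.1117 0.1535 0.1953]
```

Request:
send_rows --targets '[{"xyz":[-0.04,0.9,0],"angular":[0,0,5],"gripper":0},{"xyz":[-0.16,1.79,0],"angular":[0,0,10],"gripper":0},{"xyz":[-0.35,2.67,0],"angular":[0,0,15],"gripper":0},{"xyz":[-0.46,3.01,0],"angular":[0,0,17],"gripper":0}]'

```text
time_s: 15.9
tcp_pos: [0.6409, 0.0401, 0.0503]
tool_rot: [0.998, 0.07, 0.001, -0.0]
force: [0.1, 5.3, -0.1]
gripper_width: 0.165
grip_force: 59.9
```

Run:
```python
from h import *
mom(5); jaw()
```

```text
M [ 0.295 -0.416  4.65  -0.042 -0.188] sd [0.084 0.377 0.867 0.427 0.035] yaw 8.19 r 0.1034 t 16.1 pos [0.6409 0.0405 0.0504]
jaw n 486 [0.1014 0.1024 0.1083 0.1146 0.1152]
pot x 1460 [0.1152 0.1568 0.1986]
```

Request:
send_rows --targets '[{"xyz":[0,0.18,0],"angular":[0,0,1],"gripper":0},{"xyz":[0,0.36,0],"angular":[0,0,2],"gripper":0},{"xyz":[-0.01,0.54,0],"angular":[0,0,3],"gripper":0},{"xyz":[-0.02,0.72,0],"angular":[0,0,4],"gripper":0},{"xyz":[-0.02,0.72,0],"angular":[0,0,4],"gripper":0}]'

```text
time_s: 16.65
tcp_pos: [0.6416, 0.0329, 0.0504]
tool_rot: [0.999, 0.035, 0.001, -0.0]
force: [-0.5, 5.8, -0.6]
gripper_width: 0.164
grip_force: 59.9
```

Run:
```python
from h import *
mom(6); jaw()
```

```text
M [ 0.336 -0.478  4.926 -0.471 -0.175] sd [0.044 0.467 0.465 0.598 0.025] yaw 4.09 r 0.1034 t 16.9 pos [0.6416 0.033  0.0504]
jaw n 486 [0.1022 0.1031 0.109  0.1154 0.1161]
pot x 1459 [0.116  0.1581 0.1995]
```

Request:
send_rows --targets '[{"xyz":[0,0.18,0],"angular":[0,0,1],"gripper":0},{"xyz":[0,0.27,0],"angular":[0,0,1.5],"gripper":0},{"xyz":[0,0.27,0],"angular":[0,0,1.5],"gripper":0}]'

```text
time_s: 17.25
tcp_pos: [0.6418, 0.0303, 0.0504]
tool_rot: [1.0, 0.022, 0.001, -0.0]
force: [0.6, 4.8, -0.8]
gripper_width: 0.162
grip_force: 59.9
```

Run:
```python
from h import *
mom(6); jaw()
```

```text
M [ 0.355 -0.088  4.825 -0.631 -0.144] sd [0.029 0.315 0.292 0.291 0.031] yaw 2.58 r 0.1034 t 17.5 pos [0.6418 0.0304 0.0504]
jaw n 485 [0.1026 0.1035 0.1095 0.1157 0.1164]
pot x 1465 [0.1163 0.1582 0.1997]
```

Request:
send_rows --targets '[{"xyz":[0,0.09,0],"angular":[0,0,0.5],"gripper":0},{"xyz":[0,0.18,0],"angular":[0,0,1],"gripper":0},{"xyz":[0,0.18,0],"angular":[0,0,1],"gripper":0}]'

```text
time_s: 17.85
tcp_pos: [0.6418, 0.0285, 0.0504]
tool_rot: [1.0, 0.013, 0.001, -0.0]
force: [-0.9, 4.7, -0.6]
gripper_width: 0.164
grip_force: 59.9
```

Run:
```python
from h import *
mom(6); jaw()
```

```text
M [ 0.314 -0.712  4.703 -0.793 -0.174] sd [0.068 0.75  0.528 0.507 0.029] yaw 1.58 r 0.1034 t 18.1 pos [0.6419 0.0285 0.0504]
jaw n 483 [0.1027 0.1038 0.1096 0.1158 0.1166]
pot x 1465 [0.1165 0.1585 0.1998]
```

Request:
send_rows --targets '[{"xyz":[0,0.09,0],"angular":[0,0,0.5],"gripper":0},{"xyz":[0,0.18,0],"angular":[0,0,1],"gripper":0},{"xyz":[0,0.18,0],"angular":[0,0,1],"gripper":0}]'

```text
time_s: 18.45
tcp_pos: [0.6419, 0.0267, 0.0503]
tool_rot: [1.0, 0.005, 0.001, -0.0]
force: [-1.1, 4.8, -0.6]
gripper_width: 0.163
grip_force: 59.9
```

Run:
```python
from h import *
mom(6); jaw()
```

```text
M [ 0.344 -0.807  4.76  -0.626 -0.148] sd [0.07  0.41  0.521 0.405 0.027] yaw 0.58 r 0.1034 t 18.7 pos [0.6419 0.0267 0.0504]
jaw n 477 [0.103  0.1041 0.1099 0.1161 0.1168]
pot x 1457 [0.1166 0.1584 0.2001]
```

Request:
send_rows --targets '[{"xyz":[0,0.09,0],"angular":[0,0,0.5],"gripper":0},{"xyz":[0,0.18,0],"angular":[0,0,1],"gripper":0},{"xyz":[0,0.18,0],"angular":[0,0,1],"gripper":0}]'

```text
time_s: 19.05
tcp_pos: [0.6419, 0.0249, 0.0503]
tool_rot: [1.0, -0.004, 0.001, -0.0]
force: [-2.0, 5.1, -0.7]
gripper_width: 0.164
grip_force: 59.9
```

Run:
```python
from h import *
mom(6); jaw()
```

```text
M [ 0.377 -1.532  4.961 -0.635 -0.135] sd [0.028 0.307 0.252 0.317 0.012] yaw -0.42 r 0.1034 t 19.3 pos [0.6419 0.0249 0.0504]
jaw n 433 [0.1035 0.1047 0.1108 0.1167 0.117 ]
pot x 1460 [0.1169 0.1585 0.2003]
```

Request:
send_rows --targets '[{"xyz":[0,0.07,0],"angular":[0,0,0.4],"gripper":0},{"xyz":[0,0.14,0],"angular":[0,0,0.8],"gripper":0},{"xyz":[0,0.14,0],"angular":[0,0,0.8],"gripper":0}]'

```text
time_s: 19.65
tcp_pos: [0.6419, 0.0235, 0.0503]
tool_rot: [1.0, -0.011, 0.001, -0.0]
force: [-0.5, 4.5, -0.3]
gripper_width: 0.165
grip_force: 59.9
```

Run:
```python
from h import *
mom(6); jaw()
```

```text
M [ 0.312 -1.22   4.47  -0.986 -0.147] sd [0.06  0.431 0.523 0.517 0.034] yaw -1.22 r 0.1034 t 19.9 pos [0.6419 0.0235 0.0503]
jaw n 380 [0.1037 0.1053 0.1119 0.1169 0.1172]
pot x 1461 [0.1171 0.1587 0.2005]
```

Request:
send_rows --targets '[{"xyz":[0,0.09,0],"angular":[0,0,0.5],"gripper":0},{"xyz":[0,0.18,0],"angular":[0,0,1],"gripper":0},{"xyz":[0,0.18,0],"angular":[0,0,1],"gripper":0}]'

```text
time_s: 20.25
tcp_pos: [0.6418, 0.0217, 0.0503]
tool_rot: [1.0, -0.02, 0.001, -0.0]
force: [-2.3, 4.7, -1.1]
gripper_width: 0.162
grip_force: 59.8
```

Run:
```python
from h import *
mom(6); jaw()
```

```text
M [ 0.34  -1.831  4.537 -0.827 -0.122] sd [0.043 0.423 0.43  0.345 0.024] yaw -2.22 r 0.1034 t 20.5 pos [0.6418 0.0218 0.0504]
jaw n 288 [0.1041 0.106  0.1129 0.1173 0.1176]
pot x 1458 [0.1172 0.1587 0.2005]
```

Request:
send_rows --targets '[{"xyz":[0,0.09,0],"angular":[0,0,0.5],"gripper":0},{"xyz":[0,0.16,0],"angular":[0,0,0.9],"gripper":0},{"xyz":[0,0.16,0],"angular":[0,0,0.9],"gripper":0}]'

```text
time_s: 20.85
tcp_pos: [0.6418, 0.0201, 0.0503]
tool_rot: [1.0, -0.027, 0.001, -0.0]
force: [-1.9, 4.5, -1.3]
gripper_width: 0.166
grip_force: 59.8
```

Run:
```python
from h import *
mom(6); jaw()
```

```text
M [ 0.305 -1.889  4.157 -0.649 -0.113] sd [0.044 0.445 0.442 0.44  0.019] yaw -3.13 r 0.1034 t 21.1 pos [0.6417 0.0202 0.0503]
jaw n 189 [0.1057 0.1079 0.1138 0.1174 0.1176]
pot x 1437 [0.1175 0.1606 0.2008]
```

Request:
send_rows --targets '[{"xyz":[0,0.09,0],"angular":[0,0,0.5],"gripper":0},{"xyz":[0,0.18,0],"angular":[0,0,1],"gripper":0},{"xyz":[0,0.18,0],"angular":[0,0,1],"gripper":0}]'

```text
time_s: 21.45
tcp_pos: [0.6416, 0.0183, 0.0503]
tool_rot: [0.999, -0.036, 0.001, -0.0]
force: [-2.0, 5.1, -1.3]
gripper_width: 0.164
grip_force: 59.8
```

Run:
```python
from h import *
mom(5)
```

```text
M [ 0.355 -2.341  4.726 -0.871 -0.116] sd [0.078 0.481 0.799 0.388 0.036] yaw -4.14 r 0.1034 t 21.65 pos [0.6416 0.0183 0.0503]
```

Request:
send_rows --targets '[{"xyz":[0,0.07,0],"angular":[0,0,0.4],"gripper":0},{"xyz":[0,0.14,0],"angular":[0,0,0.8],"gripper":0},{"xyz":[0,0.14,0],"angular":[0,0,0.8],"gripper":0}]'

```text
time_s: 21.95
tcp_pos: [0.6415, 0.017, 0.0503]
tool_rot: [0.999, -0.043, 0.001, -0.0]
force: [-2.7, 6.3, -1.7]
gripper_width: 0.162
grip_force: 59.8
```

Run:
```python
from h import *
mom(5)
```

```text
M [ 0.411 -2.291  5.172 -0.888 -0.102] sd [0.075 0.259 0.702 0.563 0.026] yaw -4.92 r 0.1034 t 22.15 pos [0.6415 0.017  0.0503]
```

Request:
send_rows --targets '[{"xyz":[0,0.09,0],"angular":[0,0,0.5],"gripper":0},{"xyz":[0,0.09,0],"angular":[0,0,0.5],"gripper":0}]'

```text
time_s: 22.35
tcp_pos: [0.6415, 0.0161, 0.0504]
tool_rot: [0.999, -0.047, 0.001, -0.0]
force: [-2.5, 4.5, -0.7]
gripper_width: 0.161
grip_force: 59.8
```

Run:
```python
from h import *
mom(7)
```

```text
M [ 0.443 -2.504  5.079 -0.898 -0.057] sd [0.073 0.43  0.698 0.498 0.04 ] yaw -5.42 r 0.1034 t 22.65 pos [0.6415 0.0162 0.0503]
```

Request:
send_rows --targets '[{"xyz":[0,0.09,0],"angular":[0,0,0.5],"gripper":0},{"xyz":[0,0.09,0],"angular":[0,0,0.5],"gripper":0}]'

```text
time_s: 22.85
tcp_pos: [0.6414, 0.0153, 0.0503]
tool_rot: [0.999, -0.052, 0.001, -0.0]
force: [-2.2, 5.5, -0.6]
gripper_width: 0.163
grip_force: 59.8
```

Run:
```python
from h import *
mom(8)
```

```text
M [ 0.471 -2.192  5.131 -0.693 -0.034] sd [0.03  0.395 0.196 0.473 0.018] yaw -5.92 r 0.1034 t 23.2 pos [0.6414 0.0153 0.0504]
```

Request:
send_rows --targets '[{"xyz":[0,0.11,0],"angular":[0,0,0.6],"gripper":0},{"xyz":[0,0.11,0],"angular":[0,0,0.6],"gripper":0}]'

```text
time_s: 23.4
tcp_pos: [0.6413, 0.0143, 0.0504]
tool_rot: [0.998, -0.057, 0.001, -0.0]
force: [-2.8, 6.6, -0.5]
gripper_width: 0.16
grip_force: 59.8
```

Run:
```python
from h import *
mom(8)
```

```text
M [ 0.534 -2.169  5.531 -1.053 -0.01 ] sd [0.085 0.391 0.674 0.365 0.03 ] yaw -6.51 r 0.1034 t 23.75 pos [0.6413 0.0143 0.0503]
```

The moment about the spindle is now about 0.20 N·m above its free level, which puts roughly 16 N on the pot. I'll back off slightly to unload, then let go and retreat.

Request:
send_rows --targets '[{"xyz":[0,-0.18,0],"angular":[0,0,-1],"gripper":0},{"xyz":[0,-0.36,0],"angular":[0,0,-2],"gripper":0},{"xyz":[-0.01,-0.54,0],"angular":[0,0,-3],"gripper":0},{"xyz":[-0.01,-0.54,0],"angular":[0,0,-3],"gripper":0.3},{"xyz":[-0.01,-0.54,0],"angular":[0,0,-3],"gripper":0.5},{"xyz":[-0.01,-0.54,0],"angular":[0,0,-3],"gripper":0.5},{"xyz":[-0.01,-0.54,0],"angular":[0,0,-3],"gripper":0.5},{"xyz":[-0.01,-0.54,-1],"angular":[0,0,-3],"gripper":0.5},{"xyz":[-0.01,-0.54,-3],"angular":[0,0,-3],"gripper":0.5},{"xyz":[-0.01,-0.54,-6],"angular":[0,0,-3],"gripper":0.5},{"xyz":[-0.01,-0.54,-10],"angular":[0,0,-3],"gripper":0.5},{"xyz":[-0.01,-0.54,-15],"angular":[0,0,-3],"gripper":0.5},{"xyz":[-0.01,-0.54,-15],"angular":[0,0,-3],"gripper":0.5}]'

```text
time_s: 25.05
tcp_pos: [0.647, 0.0186, 0.2094]
tool_rot: [0.999, -0.031, 0.009, 0.001]
force: [0.6, -0.5, -0.4]
gripper_width: 0.506
grip_force: 0.0
```

Run:
```python
from h import *
np.set_printoptions(precision=4,suppress=True)
T=tcp(); im,d=camera("wrist"); P=pts("wrist",d,T); cv2.imwrite("pics/w9.png",im[:,:,::-1]); print(T[:3,3]); jaw()
m=(P[...,2]>.03)&(P[...,2]<.09)&(P[...,0]>.60)&(P[...,0]<.74)&(abs(P[...,1]-.015)<.03); q=P[m]
print(len(q),q.min(0),q.max(0)); A=np.c_[q[:,:2]-S,np.ones(len(q))]; print("handle plane",np.linalg.lstsq(A,q[:,2],rcond=None)[0])
```

```text
[0.647  0.0186 0.2094]
jaw n 0 
pot x 0 
3769 [0.6    0.0003 0.03  ] [0.74   0.045  0.0576]
handle plane [-0.1266 -0.0859  0.0652]
```

View pics/w9.png

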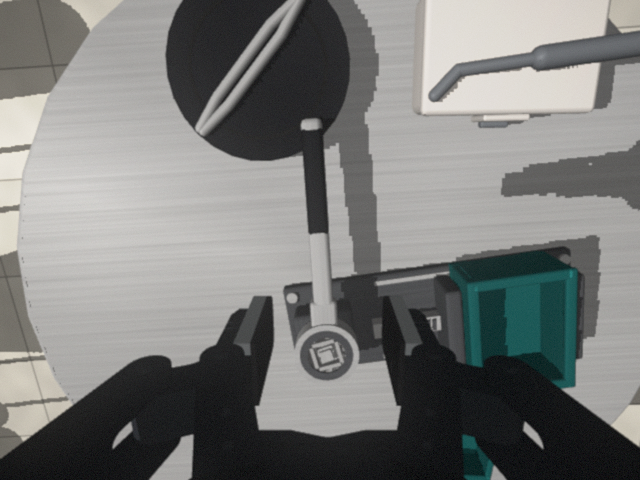

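The wrench sits on the spindle with the square visible in the bore at (328,355). The handle droops slightly within the play, the jaw is against the pot at (460,310), and the bystanders are where they were. A quick tilt check, then hand-in.

Run:
```python
from h import *
np.set_printoptions(precision=4,suppress=True)
T=tcp(); im,d=camera("wrist"); P=pts("wrist",d,T)
q=np.array([P[v-2:v+3,u-2:u+3].reshape(-1,3).mean(0) for u,v in((312,140),(314,180),(316,220),(319,270))]); print(q)
k=np.hypot(*(q[:,:2]-S).T); c=np.polyfit(k,q[:,2],1); print("slope, top z at axis",c)
if abs(c[0])<.2 and abs(c[1]-.061)<.007: print(robot.job_done())
```

```text
[[0.7059 0.0261 0.0474]
 [0.677  0.0266 0.0498]
 [0.6497 0.0266 0.0641]
 [0.6075 0.0275 0.0554]]
slope, top z at axis [-0.1048  0.0669]
the job is handed in; nothing more can be done
None
```

The job is handed in. The jaw holds the teal pot against the stop with about 16 N, inferred from the wrench torque rather than measured directly. The wrench is let go and sitting on the spindle, its handle drooping about 0.1 rad.

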